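# Close the sauce pots with their own lids

## Robot

A 6-joint arm with a two-finger parallel gripper is mounted at the origin on a cart in front of the work surface, level with it; the furniture and walls round the work are solid. World frame = base frame: x ahead of the robot, y to its left, z up, the work surface at z = 0. Lengths are in m, angles in rad, forces in N, time in s.
With the tool pointing down it reaches from about 0.325 to 0.85 m from the base axis. Payload 4.4 kg.
Tool frame: the origin (TCP) lies midway between the tips of the shut fingers; the grasp point (between the pads) lies 19 mm behind it; z points along the fingers, y is the line along which they close (so a half turn about z gives the same grasp; the last joint's range is limited). The gripper opens to 94 mm and grips with 3 to 60 N. Pads are 16 mm wide; open, the fingers measure 119 mm over their backs; the gripper's body (75 mm by 177 mm) begins 78 mm behind the grasp point.
Start: joints at [1.194, 0.207, 1.542, -0, 1.393, -0.15], TCP at [0.129, 0.56, 0.205] pointing down, gripper open.
Joint ranges: [-2.73, 2.73], [-0.86, 2.22], [0.23, 2.46], [-1.11, 4.25], [0.08, 2.63], [-2.82, 2.82]. Speed limits (rad/s): [2.79, 2.79, 3.14, 3.14, 3.14, 3.14].

## Interface

Orientations are given as a unit quaternion [x, y, z, w].
In Python, from workcell import * gives the robot as it stands. The module is installed in compiled form; this text tells all that it offers.
- The arm moves only by the tool servo_tool, never from a script. Its argument "deltas" is a list of rows, each a list of 7 numbers: the shift along the tool's x, y, z in cm, then the turn, a rotation vector about the tool's x, y, z in degrees, then the opening, from 0 (shut) to 1 (fully open). In form: [[tx, ty, tz, ax, ay, az, gripper], ...]. A call has exactly 10 rows; each row is the pose to reach, as a shift and turn from the pose commanded when the call began, along the tool's axes at that moment; what a row does not reach only later rows make up. A row lasts 1/12 s, in which the tool goes at most 41.7 mm and 7.16 degrees, less where a joint would pass 70% of its speed; a pose out of reach is approached as far as the arm can. A call with a gripper value outside its range is refused whole. The fingers move at their own pace and stop on an object; "force" is the grip in N (left out, the last holds). Time passes only in rows, so rows that repeat a pose let the fingers close, or fill a call up. It gives the time, the measured TCP pose, the force, the opening and the grip force at its end, in the units of the state.
- state(): the state, without advancing time (a new reading comes with each control period).
- capture(name): name is "scene" or "top" or "wrist"; returns a dict with "frame" (480x640x3 uint8, red, green, blue), "depth" (480x640 float32, m along the optical axis (not along the pixel's ray), 0 where there is no reading), "vertical_fov" (degrees; the focal length in pixels is half the picture's height over the tangent of half this angle, whatever the lens; pixels are square), "cx", "cy" (the principal point, pixels), "dist_coeffs" ([k1, k2, p1, p2, k3] as OpenCV has them; the pictures are not rectified), "R" (3x3) and "t" (3): a world point X has camera coordinates R X + t; the wrist camera has in their place "tool_from_camera" (4x4, takes a point from camera to tool coordinates, whose origin is the TCP and whose axes are the flange's). Camera axes: x right, y down, z forward; pixel columns grow to the right and rows downward; lengths in m; the calibration is good to about 2 mm. A picture is of the moment at which its call begins: read the wrist's pose just before it.
- close_job(): hands the job in; it is judged then, once.
The state is a dict: "t": time; "joint_positions": joint angles; "qvel": joint speeds; "effort": joint torques, N m; "eef_pos": TCP position; "ee_rot": TCP orientation; "force": force on the tool from outside, world axes, zero at the start; "ft_torque": the same for the moment, N m; "gripper_width": finger opening in m; "gripper_force": force on a finger pad.
Only numpy, scipy, OpenCV 4.12 (cv2) and the standard library are available. Lean on these libraries where they do the work, as an engineer would, in place of code of your own. Each camera call takes 0.05 s, during which the arm holds its last target. There are 200 camera calls.

## Task

The four steel sauce pots are going out to the counter: put on each pot the lid that fits it. Pots and lids come in two sizes, and the pots with a ladle standing in them take the notched lids, with the notch over the ladle's shank. Every lid must sit level and fully down on its own pot; leave the pots standing where they are and do not disturb the tongs or the thermometer.

Things in the scene. Friction and masses are not known exactly. Their poses are not given: they have to be found in the camera images.
- pot_large_ladle: large round steel pot, loose, empty, 95 mm high, 114 mm across inside, 126 over the rolled rim, wall 3. Origin: centre of its underside, z up. A ladle is fixed in it: its 7 mm shank crosses the rim on the pot's +x side, 54 mm from the axis, and rises outward along +x at 55 deg; the 12 mm black grip ends 65 mm above the rim, 97 mm from the axis. Its notched lid sits with lid +x along pot +x.
- pot_large_plain: large round steel pot, loose, empty, 95 mm high, 114 mm across inside, 126 over the rolled rim, wall 3. Origin: centre of its underside, z up. No ladle in it, so its yaw means nothing. Takes the large lid without a notch.
- pot_small_ladle: small round steel pot, loose, empty, 80 mm high, 86 mm across inside, 98 over the rolled rim, wall 3. Origin: centre of its underside, z up. A ladle is fixed in it: its 7 mm shank crosses the rim on the pot's +x side, 40 mm from the axis, and rises outward along +x at 55 deg; the 12 mm black grip ends 65 mm above the rim, 83 mm from the axis. Its notched lid sits with lid +x along pot +x.
- pot_small_plain: small round steel pot, loose, empty, 80 mm high, 86 mm across inside, 98 over the rolled rim, wall 3. Origin: centre of its underside, z up. No ladle in it, so its yaw means nothing. Takes the small lid without a notch.
- lid_large_notched: large round grey steel lid, 132 mm across. Origin: centre of the underside of its tapered plug (96 to 108 mm across, 7 deep); flange z 7 to 11 mm. Black bar handle on legs: 40 mm along x, 12 along y, z 29 to 41 mm; grasp with fingers closing along y. Seated: origin 88 mm above the pot's. Notch in the edge at +x: 26 mm wide, inner end 37 mm from centre.
- lid_large_plain: large round grey steel lid, 132 mm across. Origin: centre of the underside of its tapered plug (96 to 108 mm across, 7 deep); flange z 7 to 11 mm. Black bar handle on legs: 40 mm along x, 12 along y, z 29 to 41 mm; grasp with fingers closing along y. Seated: origin 88 mm above the pot's. No notch; its turn on the pot is free.
- lid_small_notched: small round grey steel lid, 104 mm across. Origin: centre of the underside of its tapered plug (68 to 80 mm across, 7 deep); flange z 7 to 11 mm. Black bar handle on legs: 40 mm along x, 12 along y, z 29 to 41 mm; grasp with fingers closing along y. Seated: origin 73 mm above the pot's. Notch in the edge at +x: 26 mm wide, inner end 23 mm from centre.
- lid_small_plain: small round grey steel lid, 104 mm across. Origin: centre of the underside of its tapered plug (68 to 80 mm across, 7 deep); flange z 7 to 11 mm. Black bar handle on legs: 40 mm along x, 12 along y, z 29 to 41 mm; grasp with fingers closing along y. Seated: origin 73 mm above the pot's. No notch; its turn on the pot is free.
- tongs: steel serving tongs lying on the table, 257 mm long, 59 mm wide, 22 mm high; not part of the job, leave alone. Origin: middle of its underside.
- probe_thermometer: food probe thermometer, blue body and thin steel probe, 179 mm long, lying on the table; not part of the job, leave alone. Origin: middle of its underside.
Things that resemble listed ones, but are neither listed nor needed, are in the scene too. What is shaped like the lid_small_notched but orange is not meant.

How it is judged:
At the end, for the whole second after the job is handed in: Each lid lies still on its own pot: centred within 8 mm, seated height within 3 mm, level within 0.06 rad; both notched lids turned so that the notch takes the ladle's shank (x axes within 0.35 rad); pots upright (horizontal distance between lid_small_notched and pot_small_ladle below 0.008 m and z of lid_small_notched in the frame of pot_small_ladle between 0.07 and 0.076 m and angle between each of lid_small_notched, pot_small_ladle, lid_large_plain, pot_large_plain, lid_large_notched, pot_large_ladle, lid_small_plain, pot_small_plain's own z axis and vertical below 0.06 rad and linear speed of each of lid_small_notched, lid_large_plain, lid_large_notched, lid_small_plain below 0.02 m/s and angle between the x axis of lid_small_notched and the x axis of pot_small_ladle, either way round below 0.35 rad and horizontal distance between lid_large_plain and pot_large_plain below 0.008 m and z of lid_large_plain in the frame of pot_large_plain between 0.085 and 0.091 m and horizontal distance between lid_large_notched and pot_large_ladle below 0.008 m and z of lid_large_notched in the frame of pot_large_ladle between 0.085 and 0.091 m and angle between the x axis of lid_large_notched and the x axis of pot_large_ladle, either way round below 0.35 rad and horizontal distance between lid_small_plain and pot_small_plain below 0.008 m and z of lid_small_plain in the frame of pot_small_plain between 0.07 and 0.076 m); the robot touches nothing.
It fails at once if a pot is pushed more than 40 mm from its place (distance of any of pot_large_ladle, pot_small_plain, pot_large_plain, pot_small_ladle from where it was at the start of the episode above 0.04 m).
It fails at once if a pot is tipped by more than 0.35 rad (angle between any of pot_large_ladle, pot_small_plain, pot_large_plain, pot_small_ladle's own z axis and vertical above 0.35 rad).
It fails at once if the tongs are moved more than 30 mm (distance of tongs from where it was at the start of the episode above 0.03 m).
It fails at once if the thermometer is moved more than 30 mm (distance of probe_thermometer from where it was at the start of the episode above 0.03 m).
It also fails if it takes over 120 s, if anything falls off the work surface, if the arm or the gripper's body presses on something with over 40 N, if the wrist force passes 120 N, or if a joint passes its speed limit or range.

## Working session

There is one attempt and no reset: what is moved stays moved. The work goes in short steps, Python scripts to look and compute and a tool call to move; the robot and the scene stay as the last step left them, time stands still between calls to the robot, and variables do not carry over. Pictures are saved under pics/ and viewed, at most 14 in all, crops included, and the job is handed in when it is done.

Besides the shell and the picture viewer there is one more tool, called after ">>>" by a JSON object that holds its "op" and its "data", one argument or row to a line. servo_tool: Moves the arm, as the interface text tells. Its arguments: {"type":"object","properties":{"deltas":{"type":"array"},"force":{"type":"number"}},"required":["deltas"]}

```bash
mkdir -p pics; cat > h.py <<'E'
from workcell import *
import numpy as np, cv2
from scipy.spatial.transform import Rotation as Ro
def K(c):
    f=240/np.tan(np.radians(c["vertical_fov"])/2); return np.array([[f,0,c["cx"]],[0,f,c["cy"]],[0,0,1.]])
def cloud(c):
    """world points HxWx3 for fixed camera"""
    v,u=np.mgrid[0:480,0:640].astype(np.float32)
    p=cv2.undistortPoints(np.stack([u,v],-1).reshape(-1,1,2),K(c),np.array(c["dist_coeffs"],float)).reshape(480,640,2)
    P=np.dstack([p,np.ones((480,640))])*c["depth"][...,None]
    if "R" in c: return (P-np.array(c["t"]))@np.array(c["R"])
    T=np.array(c["tool_from_camera"]); P=P@T[:3,:3].T+T[:3,3]
    s=c["st"]; return P@Ro.from_quat(s["ee_rot"]).as_matrix().T+np.array(s["eef_pos"])
def cap(n):
    s=state(); c=capture(n); c["st"]=s; return c
def save(n,c): cv2.imwrite("pics/"+n+".png",c["frame"][...,::-1])
E
python3 - <<'E'
from h import *
import pickle
s=state();print(s)
for n in("top","scene"):
    c=cap(n);save(n+"0",c);pickle.dump(c,open(n+"0.pkl","wb"))
    print(n,c["vertical_fov"],c.get("t"))
E
```

```text
{'t': 0.0, 'joint_positions': array([ 1.19347965e+00,  2.07423293e-01,  1.54289051e+00, -5.99458256e-06,
        1.39347881e+00, -1.50479027e-01]), 'qvel': array([ 0.00057083, -0.00211672,  0.00143154, -0.00093772, -0.00037748,
       -0.00111702]), 'effort': array([-8.14717005e-04, -3.70882952e+01, -2.81417710e+01,  6.99069095e-02,
        3.62885941e-02, -1.78155660e-04]), 'eef_pos': array([0.12902886, 0.55954202, 0.20431901]), 'ee_rot': array([ 1.13175217e-01,  9.93574436e-01, -1.06266983e-03, -2.84077461e-04]), 'force': array([ 0.73999619,  0.25441855, -0.01237243]), 'ft_torque': array([0.02519745, 0.04415233, 0.02389416]), 'gripper_force': 0.0, 'gripper_width': 0.09386351155767772}
top 49.956224521888636 [-0.05198669  0.54762515  1.43979363]
scene 48.915469419100795 [-0.36676757  0.2417358   0.88123193]
```

View pics/top0.png

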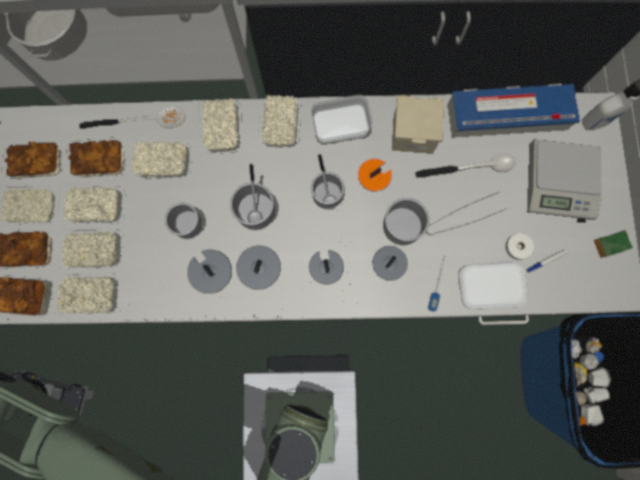

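View pics/scene0.png

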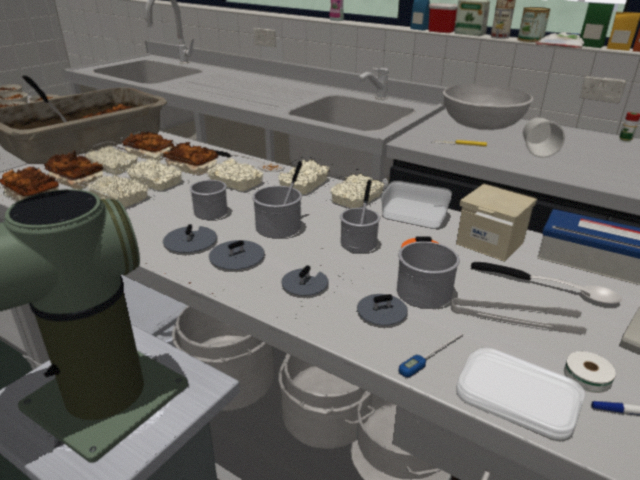

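Candidates in the top view:
- **Pots:** small plain (185,220), large with ladle (254,205), small with ladle (327,189), large plain (405,222).
- **Lids:** large notched (209,271), large plain (258,268), small notched (326,266), small plain (390,263).
- **Look-alike:** the orange notched lid (376,175), which is excluded. The pot on the sink top and the steel bowl are not on the work surface.

The tongs end at (428,235) beside the large plain pot, and the thermometer is at (437,285).

```bash
cat > meas.py <<'E'
from h import *
from scipy.optimize import least_squares
def circ(p,r):
    f=lambda q:np.hypot(p[:,0]-q[0],p[:,1]-q[1])-r
    s=least_squares(f,p.mean(0),loss="soft_l1",f_scale=.002); return s.x,np.sqrt(np.mean(s.fun**2))
def pot(P,c,R,h):
    d=np.hypot(P[...,0]-c[0],P[...,1]-c[1])
    m=(d<R+.03)&(abs(P[...,2]-h)<.007)
    p=P[m]; x=c
    for _ in range(3):
        q=p[abs(np.hypot(*(p[:,:2]-x).T)-(R-.003))<.012]
        x,e=circ(q[:,:2],R-.003)
    d=np.hypot(P[...,0]-x[0],P[...,1]-x[1])
    g=P[(d<.12)&(d>.03)&(P[...,2]>h+.015)&(P[...,2]<h+.08)]
    a=np.degrees(np.arctan2(*(g[:,:2].mean(0)-x)[::-1])) if len(g)>8 else None
    return x,e,len(q),np.median(q[:,2]),a,len(g)
def lid(P,I,c,R,top):
    d=np.hypot(P[...,0]-c[0],P[...,1]-c[1])
    z=P[...,2]
    m=((d<R+.02)&(abs(z-.011-top)<.006)).astype(np.uint8)
    ct=max(cv2.findContours(m,cv2.RETR_EXTERNAL,cv2.CHAIN_APPROX_NONE)[0],key=cv2.contourArea)[:,0]
    p=P[ct[:,1],ct[:,0]]; x,e=circ(p[:,:2],R)
    d=np.hypot(P[...,0]-x[0],P[...,1]-x[1])
    hh=P[(d<.028)&(z>top+.030)&(z<top+.05)][:,:2]
    mu=hh.mean(0); w,v=np.linalg.eigh(np.cov(hh.T)); a=np.degrees(np.arctan2(v[1,1],v[0,1]))
    # notch: edge pixels well inside the circle
    q=p[np.hypot(*(p[:,:2]-x).T)<R-.012]
    na=np.degrees(np.arctan2(*(q[:,:2].mean(0)-x)[::-1])) if len(q)>3 else None
    return x,e,mu,a,na,len(q),np.median(p[:,2]),np.median(P[(d<.028)&(z>top+.030)&(z<top+.05)][:,2])
E
python3 - <<'E'
from meas import *
import pickle
np.set_printoptions(precision=4,suppress=True)
cs={n:pickle.load(open(n+"0.pkl","rb")) for n in("top","scene")}
P=cloud(cs["top"]);S=cloud(cs["scene"])
print("table z",np.median(P[290:310,340:380,2]),"noise",P[290:310,340:380,2].std())
for n,(u,v),R,h in[("SP",(185,220),.049,.08),("LL",(254,205),.063,.095),("SL",(327,189),.049,.08),("LP",(405,222),.063,.095)]:
    # table point under centre pixel, roughly
    c=P[v,u,:2]
    print(n,c,*pot(P,c,R,h)); 
    print("   scene",*pot(S,pot(P,c,R,h)[0],R,h))
for n,(u,v),R in[("LN",(209,271),.066),("LP",(258,268),.066),("SN",(326,266),.052),("SP",(390,263),.052)]:
    c=P[v,u,:2]; r=lid(P,None,c,R,0); print("lid",n,*r)
    print("   scene",*lid(S,None,r[0],R,0))
for u,v in[(300,270),(434,300),(428,235),(376,175)]: print((u,v),P[v,u])
im=cs["top"]["frame"][140:320,140:460,::-1]; cv2.imwrite("pics/crop0.png",cv2.resize(im,(800,450),interpolation=cv2.INTER_CUBIC))
E
```

```text
table z 0.000372069755029639 noise 0.1071979386363064
SP [0.6064 0.3376] [0.5933 0.3294] 0.00232256269036139 233 0.07942740120114498 None 0
   scene [0.5913 0.3289] 0.0030013802045624257 233 0.07829564803117607 None 0
LL [0.6392 0.1233] [0.6297 0.1236] 0.0023291696033786976 308 0.09413907821692051 -4.176555730282832 77
   scene [0.6273 0.1232] 0.0029275929813188197 330 0.09325616087189623 -4.633790681613291 106
SL [ 0.6827 -0.0945] [ 0.6753 -0.0945] 0.002515245587991396 223 0.07980625568489087 15.17691659176572 75
   scene [ 0.6728 -0.0948] 0.003110703323104878 280 0.07853595182005696 14.673249641756154 114
LP [ 0.5852 -0.3272] [ 0.5736 -0.3182] 0.0020708508647319037 300 0.09485691245225333 None 0
   scene [ 0.5707 -0.3179] 0.0021441783995872466 495 0.09343358205727671 None 0
lid LN [0.4473 0.2601] 0.00820362755658976 [0.4479 0.2604] -144.04171741213892 37.82936827701862 18 0.010114838543902336 0.03962043583919635
   scene [0.4452 0.2601] 0.01899685183292005 [0.4437 0.2562] -146.93469727231874 41.34308155786247 27 0.010236402449178264 0.03926320065762803
lid LP [0.4573 0.1151] 0.0024
[... 257 characters left out ...]
 -0.0861] 0.01836207208766292 [ 0.4539 -0.0862] -172.95587354994626 5.344842445263877 44 0.011109081978909122 0.03998077778394368
   scene [ 0.4515 -0.0869] 0.01678341778563377 [ 0.4492 -0.0876] -173.54530033006532 33.5626529820985 31 0.01046553330976487 0.03885170436721187
lid SP [ 0.4612 -0.2745] 0.0023341972061937523 [ 0.4612 -0.2741] 141.798412702945 None 0 0.010027986271719512 0.039809667416120485
   scene [ 0.462  -0.2779] 0.014561065739976687 [ 0.4576 -0.2749] 140.31482748376004 48.17758276446478 39 0.010320637990658627 0.03822518530193174
(300, 270) [ 0.4476 -0.0091 -0.0001]
(434, 300) [ 0.3492 -0.3973  0.0171]
(428, 235) [ 0.5458 -0.3962 -0.0044]
(376, 175) [ 0.7312 -0.245   0.0174]
```

View pics/crop0.png

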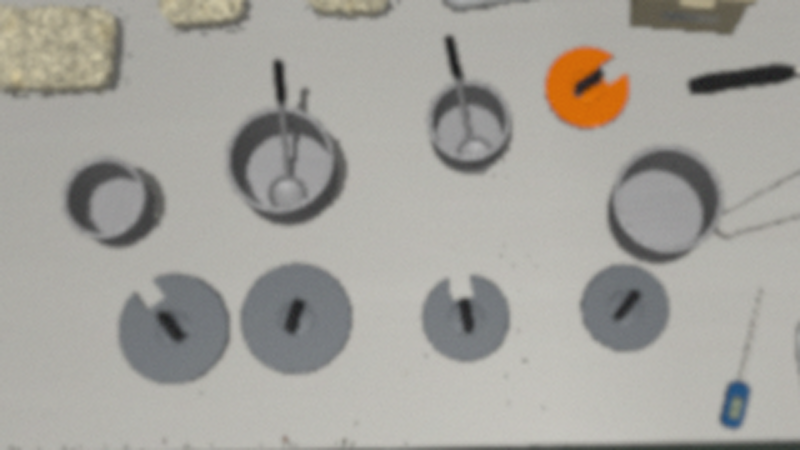

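The crop confirms the choice: lids LN (175,325), LP (297,318), SN (466,317) and SP (625,308), with the orange one at (588,87) left out. Next I'll add a helper for tool-axis deltas.

```bash
cat > d.py <<'E'
from h import *
import sys
# d.py x y z yaw : delta from the present pose in tool axes (cm, deg)
def delta(x,y,z,yaw,s=None):
    s=s or state(); R=Ro.from_quat(s["ee_rot"])
    a=np.radians(yaw); T=Ro.from_matrix(np.array([[np.cos(a),np.sin(a),0],[np.sin(a),-np.cos(a),0],[0,0,-1]]))
    return R.inv().apply(np.array([x,y,z])-s["eef_pos"])*100, (R.inv()*T).as_rotvec(degrees=True)
if __name__=="__main__":
    a=list(map(float,sys.argv[1:5])); t,r=delta(*a); print(t.round(2),r.round(1))
E
python3 d.py .447 .260 .20 217
```

```text
[-37.72 -22.04   0.47] [ -0.1  -0.1 -50. ]
```

>>> {"op": "servo_tool", "data": {
  "deltas": [
    [-2, -1.2, 0, 0, 0, -3, 1],
    [-6, -3.5, 0, 0, 0, -8, 1],
    [-10, -5.8, 0, 0, 0, -13, 1],
    [-14, -8.2, 0.1, 0, 0, -18, 1],
    [-18, -10.5, 0.2, 0, 0, -24, 1],
    [-22, -12.9, 0.3, 0, 0, -29, 1],
    [-25.5, -14.9, 0.3, 0, 0, -34, 1],
    [-29, -16.9, 0.4, 0, 0, -38, 1],
    [-31.5, -18.4, 0.4, 0, 0, -42, 1],
    [-33, -19.3, 0.4, 0, 0, -44, 1]
  ]
}}

```text
t: 0.93
eef_pos: [0.4095, 0.2951, 0.2011]
ee_rot: [-0.268, 0.964, -0.001, -0.0]
force: [0.4, 1.0, -0.0]
gripper_width: 0.0944
gripper_force: 0.0
```

```bash
python3 d.py .447 .260 .20 217; python3 - <<'E'
from h import *
c=cap("wrist");save("w1",c);print(c["tool_from_camera"],c["vertical_fov"])
E
```

```text
[-1.41 -4.94  0.11] [-0.1 -0.  -6. ]
[[-1.72864600e-03 -9.73007532e-01 -2.30766885e-01  6.55628355e-02]
 [ 9.99998481e-01 -1.73320426e-03 -1.82966345e-04  3.89110835e-04]
 [-2.21938518e-04 -2.30766851e-01  9.73009050e-01 -1.79030693e-01]
 [ 0.00000000e+00  0.00000000e+00  0.00000000e+00  1.00000000e+00]] 58.136103166452706
```

View pics/w1.png

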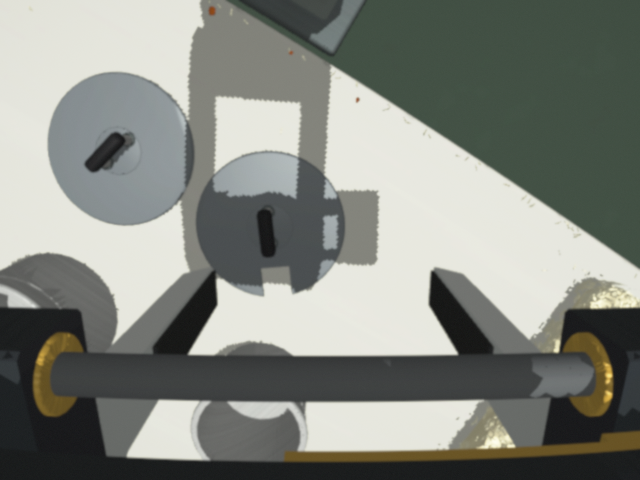

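The wrist view shows the notched large lid at (270,225), with its notch toward (275,280), and the plain one at (118,148). I'll measure both from here.

```bash
python3 - <<'E'
from meas import *
np.set_printoptions(precision=4,suppress=True)
c=cap("wrist");P=cloud(c)
for n,x,R in[("LN",(.447,.26),.066),("LP",(.456,.1145),.066)]:
    print(n,*lid(P,None,np.array(x),R,0))
E
```

```text
LN [0.4456 0.2625] 0.008478347403191472 [0.4453 0.2629] -144.15835713119506 35.33905919795416 57 0.009885675441383995 0.04003767547732098
LP [0.455  0.1176] 0.0008103122603205081 [0.4539 0.1193] 162.9429809472253 None 0 0.009648391170689802 0.03986924442344755
```

```bash
python3 d.py .446 .262 .017 216
```

```text
[-1.42 -4.66 18.41] [-0.1 -0.  -5.3]
```

>>> {"op": "servo_tool", "data": {
  "deltas": [
    [-0.7, -2, 1, 0, 0, -3, 1],
    [-1.4, -4, 3, 0, 0, -5.3, 1],
    [-1.4, -4.7, 6, 0, 0, -5.3, 1],
    [-1.4, -4.7, 9, 0, 0, -5.3, 1],
    [-1.4, -4.7, 12, 0, 0, -5.3, 1],
    [-1.4, -4.7, 14.5, 0, 0, -5.3, 1],
    [-1.4, -4.7, 16.5, 0, 0, -5.3, 1],
    [-1.4, -4.7, 17.6, 0, 0, -5.3, 1],
    [-1.4, -4.7, 18.2, 0, 0, -5.3, 1],
    [-1.4, -4.7, 18.4, 0, 0, -5.3, 1]
  ]
}}

```text
t: 1.87
eef_pos: [0.4428, 0.2652, 0.0166]
ee_rot: [-0.312, 0.95, 0.0, -0.001]
force: [-0.3, 0.6, 0.1]
gripper_width: 0.0939
gripper_force: 0.0
```

>>> {"op": "servo_tool", "data": {
  "deltas": [
    [0, 0, 0, 0, 0, 0, 0],
    [0, 0, 0, 0, 0, 0, 0],
    [0, 0, 0, 0, 0, 0, 0],
    [0, 0, 0, 0, 0, 0, 0],
    [0, 0, 0, 0, 0, 0, 0],
    [0, 0, 0, 0, 0, 0, 0],
    [0, 0, 0, 0, 0, 0, 0],
    [0, 0, 0, 0, 0, 0, 0],
    [0, 0, 0, 0, 0, 0, 0],
    [0, 0, 0, 0, 0, 0, 0]
  ],
  "force": 30
}}

```text
t: 2.7
eef_pos: [0.4436, 0.2649, 0.0174]
ee_rot: [-0.312, 0.95, -0.0, -0.0]
force: [0.7, -0.7, 0.4]
gripper_width: 0.0307
gripper_force: 0.0
```

>>> {"op": "servo_tool", "data": {
  "deltas": [
    [0, 0, -0.5, 0, 0, 0, 0],
    [0, 0, -1.5, 0, 0, 0, 0],
    [0, 0, -3.5, 0, 0, 0, 0],
    [0, 0, -6, 0, 0, 0, 0],
    [0, 0, -9, 0, 0, 0, 0],
    [0, 0, -12, 0, 0, 0, 0],
    [0, 0, -14.5, 0, 0, 0, 0],
    [0, 0, -16.5, 0, 0, 0, 0],
    [0, 0, -17.6, 0, 0, 0, 0],
    [0, 0, -18, 0, 0, 0, 0]
  ]
}}

```text
t: 3.53
eef_pos: [0.4451, 0.2655, 0.2006]
ee_rot: [-0.312, 0.95, 0.0, 0.003]
force: [0.4, 0.6, -0.3]
gripper_width: -0.0001
gripper_force: 0.0
```

```bash
python3 d.py .6285 .1234 .20 175.5
```

```text
[ -6.36 -22.31   0.13] [ 0.   0.3 40.8]
```

The fingers take about 1.1 s to close fully, so I lifted too early and missed the lid. I'll reopen to half and look again.

>>> {"op": "servo_tool", "data": {
  "deltas": [
    [0, 0, 0, 0, 0, 0, 0.5],
    [0, 0, 0, 0, 0, 0, 0.5],
    [0, 0, 0, 0, 0, 0, 0.5],
    [0, 0, 0, 0, 0, 0, 0.5],
    [0, 0, 0, 0, 0, 0, 0.5],
    [0, 0, 0, 0, 0, 0, 0.5],
    [0, 0, 0, 0, 0, 0, 0.5],
    [0, 0, 0, 0, 0, 0, 0.5],
    [0, 0, 0, 0, 0, 0, 0.5],
    [0, 0, 0, 0, 0, 0, 0.5]
  ]
}}

```text
t: 4.37
eef_pos: [0.4437, 0.265, 0.1975]
ee_rot: [-0.312, 0.95, -0.0, 0.0]
force: [0.0, -0.6, 1.2]
gripper_width: 0.047
gripper_force: 0.0
```

```bash
python3 - <<'E'
from meas import *
np.set_printoptions(precision=4,suppress=True)
for i in range(3):
    c=cap("wrist");P=cloud(c);print(c["st"]["eef_pos"],*lid(P,None,np.array((.4455,.262)),.066,0))
from d import delta
print(*delta(.4455,.262,.017,216))
E
```

```text
[0.4437 0.265  0.1975] [0.4442 0.2649] 0.008466720202110969 [0.4443 0.2651] -143.70220578296755 36.53776503580361 60 0.009899833605429176 0.04013265386183845
[0.4437 0.265  0.1975] [0.4442 0.2649] 0.008476724792384139 [0.4444 0.2651] -143.73913022855123 36.2357107241868 59 0.009850106769183783 0.04001632166997432
[0.4437 0.2649 0.1975] [0.4442 0.2649] 0.008477240309532631 [0.4444 0.2651] -143.8075476787473 36.2187697593774 61 0.00996034749714092 0.040082532533868814
[ 0.0325 -0.3438 18.0529] [-0.003   0.0077  0.3062]
```

>>> {"op": "servo_tool", "data": {
  "deltas": [
    [0, 0, 2, 0, 0, 0, 0.5],
    [0, 0, 5, 0, 0, 0, 0.5],
    [0, 0, 8, 0, 0, 0, 0.5],
    [0, 0, 11, 0, 0, 0, 0.5],
    [0, 0, 14, 0, 0, 0, 0.5],
    [0, 0, 16, 0, 0, 0, 0.5],
    [0, 0, 17.2, 0, 0, 0, 0.5],
    [0, 0, 17.8, 0, 0, 0, 0.5],
    [0, 0, 18, 0, 0, 0, 0.4],
    [0, 0, 18, 0, 0, 0, 0.2]
  ]
}}

```text
t: 5.35
eef_pos: [0.4444, 0.2652, 0.018]
ee_rot: [-0.312, 0.95, 0.0, 0.001]
force: [-0.6, -0.6, -0.0]
gripper_width: 0.0371
gripper_force: 0.0
```

>>> {"op": "servo_tool", "data": {
  "deltas": [
    [0, 0, 0, 0, 0, 0, 0],
    [0, 0, 0, 0, 0, 0, 0],
    [0, 0, 0, 0, 0, 0, 0],
    [0, 0, 0, 0, 0, 0, 0],
    [0, 0, 0, 0, 0, 0, 0],
    [0, 0, 0, 0, 0, 0, 0],
    [0, 0, 0, 0, 0, 0, 0],
    [0, 0, 0, 0, 0, 0, 0],
    [0, 0, -0.2, 0, 0, 0, 0],
    [0, 0, -0.5, 0, 0, 0, 0]
  ],
  "force": 30
}}

```text
t: 6.18
eef_pos: [0.4426, 0.2646, 0.0218]
ee_rot: [-0.312, 0.95, -0.0, -0.001]
force: [-0.8, -1.3, -2.0]
gripper_width: 0.0116
gripper_force: 30.0
```

>>> {"op": "servo_tool", "data": {
  "deltas": [
    [0, 0, -1, 0, 0, 0, 0],
    [0, 0, -3, 0, 0, 0, 0],
    [0, 0, -5.5, 0, 0, 0, 0],
    [0, 0, -8, 0, 0, 0, 0],
    [0, 0, -11, 0, 0, 0, 0],
    [0, 0, -13.5, 0, 0, 0, 0],
    [0, 0, -16, 0, 0, 0, 0],
    [0, 0, -17.3, 0, 0, 0, 0],
    [0, 0, -18, 0, 0, 0, 0],
    [0, 0, -18, 0, 0, 0, 0]
  ]
}}

```text
t: 7.02
eef_pos: [0.4445, 0.2653, 0.2045]
ee_rot: [-0.312, 0.95, 0.0, 0.002]
force: [-0.1, 0.3, -2.6]
gripper_width: 0.0117
gripper_force: 30.0
```

```bash
python3 d.py .6285 .1234 .20 175.5
```

```text
[ -6.42 -22.33   0.49] [ 0.   0.2 40.8]
```

>>> {"op": "servo_tool", "data": {
  "deltas": [
    [-0.3, -1, 0, 0, 0, 4, 0],
    [-1, -3, 0, 0, 0, 10, 0],
    [-1.8, -6, 0, 0, 0, 16, 0],
    [-2.6, -9, 0, 0, 0, 22, 0],
    [-3.5, -12, 0, 0, 0, 28, 0],
    [-4.3, -15, 0, 0, 0, 33, 0],
    [-5.2, -18, 0, 0, 0, 37, 0],
    [-5.9, -20.5, 0, 0, 0, 40, 0],
    [-6.3, -22, 0, 0, 0, 40.8, 0],
    [-6.4, -22.3, 0, 0, 0, 40.8, 0]
  ]
}}

```text
t: 7.85
eef_pos: [0.628, 0.1206, 0.1997]
ee_rot: [0.041, 0.999, -0.001, -0.002]
force: [-0.6, 0.4, -2.1]
gripper_width: 0.0119
gripper_force: 30.0
```

>>> {"op": "servo_tool", "data": {
  "deltas": [
    [0, 0, 0.3, 0, 0, 0, 0],
    [0, 0, 0.5, 0, 0, 0, 0],
    [0, 0, 0.5, 0, 0, 0, 0],
    [0, 0, 0.5, 0, 0, 0, 0],
    [0, 0, 0.5, 0, 0, 0, 0],
    [0, 0, 0.5, 0, 0, 0, 0],
    [0, 0, 0.5, 0, 0, 0, 0],
    [0, 0, 0.5, 0, 0, 0, 0],
    [0, 0, 0.5, 0, 0, 0, 0],
    [0, 0, 0.5, 0, 0, 0, 0]
  ]
}}

```text
t: 8.68
eef_pos: [0.6273, 0.1231, 0.1976]
ee_rot: [0.039, 0.999, -0.0, 0.0]
force: [0.5, 0.7, -3.1]
gripper_width: 0.0116
gripper_force: 30.0
```

```bash
python3 - <<'E'
from meas import *
np.set_printoptions(precision=4,suppress=True)
c=cap("wrist");P=cloud(c);save("w2",c);s=c["st"];print(s["eef_pos"],Ro.from_quat(s["ee_rot"]).as_matrix()[:2,0])
print(*lid(P,None,np.array((.455,.1176)),.066,0))
c=cap("top");S=cloud(c);save("t2",c)
c2=cap("scene");S2=cloud(c2)
# held lid: flange top near z = tcp-.0175+.011
for n,Q in(("wrist",P),("top",S),("scene",S2)):
    z=Q[...,2];zf=s["eef_pos"][2]-.0065
    d=np.hypot(Q[...,0]-.6285,Q[...,1]-.1234)
    m=(d<.085)&(abs(z-zf)<.006); q=Q[m]
    k=np.arctan2(q[:,1]-q[:,1].mean(),q[:,0]-q[:,0].mean())
    print(n,len(q),np.median(z[m]),q[:,:2].min(0),q[:,:2].max(0))
    A=np.c_[q[:,:2],np.ones(len(q))];print("  plane",np.linalg.lstsq(A,q[:,2],rcond=None)[0])
a=c["frame"][150:290,180:360,::-1];b=c2["frame"][130:270,200:380,::-1]
cv2.imwrite("pics/x2.png",np.hstack([cv2.resize(i,None,fx=2.2,fy=2.2,interpolation=2) for i in(a,b)]))
E
```

```text
[0.6273 0.1231 0.1976] [-0.9969  0.0783]
[0.5118 0.1134] 0.02445330636139678 [nan nan] nan 178.59380540174365 174 0.010342247646051295 nan
wrist 37666 0.18984498834333569 [0.5616 0.0581] [0.6648 0.1904]
  plane [0.0004 0.0004 0.1896]
top 429 0.19037290519625674 [0.5669 0.0572] [0.6484 0.188 ]
  plane [-0.0058 -0.0049  0.1945]
scene 757 0.18984204149862946 [0.5609 0.0548] [0.695  0.1876]
  plane [0.0024 0.0033 0.188 ]meas.py:25: RuntimeWarning: Mean of empty slice.
  mu=hh.mean(0); w,v=np.linalg.eigh(np.cov(hh.T)); a=np.degrees(np.arctan2(v[1,1],v[0,1]))
  ret = um.true_divide(
  avg = a.mean(axis, **keepdims_kw)
meas.py:25: RuntimeWarning: Degrees of freedom <= 0 for slice
  mu=hh.mean(0); w,v=np.linalg.eigh(np.cov(hh.T)); a=np.degrees(np.arctan2(v[1,1],v[0,1]))
  c *= np.true_divide(1, fact)
  c *= np.true_divide(1, fact)
  return _methods._mean(a, axis=axis, dtype=dtype,
  ret = ret.dtype.type(ret / rcount)
```

View pics/x2.png

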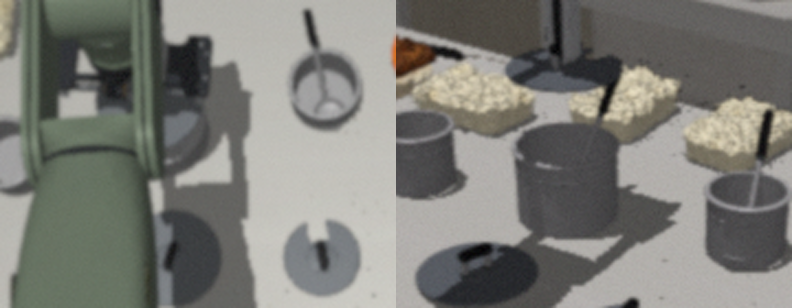

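View pics/w2.png

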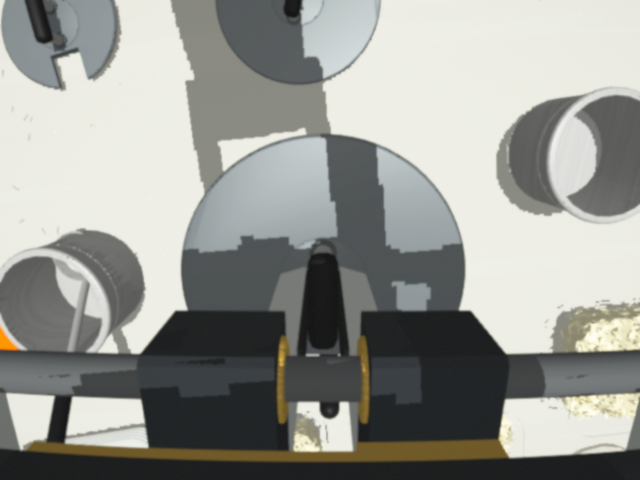

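The held lid is level above the LL pot. In the wrist view, the SP pot at (615,155) and the SL pot at (55,295) are both visible, so I'll use them to find the bias between the fixed cameras and the robot frame.

```bash
python3 - <<'E'
from meas import *
import pickle
np.set_printoptions(precision=4,suppress=True)
c=cap("wrist");P=cloud(c)
S=cloud(pickle.load(open("top0.pkl","rb")))
print("SP",*pot(P,np.array((.592,.329)),.049,.08))
print("SL",*pot(P,np.array((.674,-.0947)),.049,.08))
# lid edges in wrist: circle fit on contour
z=P[...,2];d=np.hypot(P[...,0]-.6285,P[...,1]-.1234)
m=((d<.085)&(abs(z-.1898)<.006)).astype(np.uint8)
ct=max(cv2.findContours(m,0,1)[0],key=cv2.contourArea)[:,0];ct=ct[ct[:,1]<250]
print("held",*circ(P[ct[:,1],ct[:,0],:2],.066))
# top-cam circle fit of LL with inner/outer alternatives
for h in(.002,.004,.006):
    d=np.hypot(S[...,0]-.6297,S[...,1]-.1236);q=S[(abs(S[...,2]-.095)<h)&(abs(d-.06)<.01)]
    print(h,len(q),*circ(q[:,:2],.06),(q[:,:2].min(0)+q[:,:2].max(0))/2)
from d import delta
print(*delta(.628,.1245,.20,175.5))
E
```

```text
SP [0.5917 0.3322] 0.001895154825667966 2533 0.07924696077443019 None 0
SL [ 0.6735 -0.0899] 0.002483123027973497 2533 0.07897664155695897 16.23591549449515 882
held [0.628  0.1238] 0.010032309657881577
0.002 144 [0.6303 0.124 ] 0.0018678921968874583 [0.6305 0.1234]
0.004 227 [0.6301 0.1238] 0.001971406122681565 [0.6299 0.1236]
0.006 289 [0.6298 0.1236] 0.0020877025235304845 [0.6301 0.1236]
[-0.0592  0.1454 -0.2563] [-0.0015 -0.0014  0.0027]
```

Compared with the top camera, the robot frame is shifted by about (-2, +3.5) mm, so I'll aim for LL at (.628, .127) and lower.

>>> {"op": "servo_tool", "data": {
  "deltas": [
    [-0.1, 0.2, 1, 0, 0, 0, 0],
    [-0.1, 0.4, 3, 0, 0, 0, 0],
    [-0.1, 0.4, 5, 0, 0, 0, 0],
    [-0.1, 0.4, 6.5, 0, 0, 0, 0],
    [-0.1, 0.4, 7.5, 0, 0, 0, 0],
    [-0.1, 0.4, 8.1, 0, 0, 0, 0],
    [-0.1, 0.4, 8.4, 0, 0, 0, 0],
    [-0.1, 0.4, 8.6, 0, 0, 0, 0],
    [-0.1, 0.4, 8.8, 0, 0, 0, 0],
    [-0.1, 0.4, 8.9, 0, 0, 0, 0]
  ]
}}

```text
t: 9.72
eef_pos: [0.6294, 0.1271, 0.1093]
ee_rot: [0.039, 0.999, 0.0, 0.001]
force: [-0.6, -0.7, -3.0]
gripper_width: 0.0115
gripper_force: 30.0
```

```bash
python3 - <<'E'
from meas import *
s=state();print(s["eef_pos"],s["force"],s["ft_torque"])
c=cap("scene");a=c["frame"][130:270,200:380,::-1];c=cap("top");b=c["frame"][150:290,180:360,::-1]
cv2.imwrite("pics/x3.png",np.hstack([cv2.resize(i,None,fx=2.2,fy=2.2,interpolation=2) for i in(a,b)]))
E
```

```text
[0.6293587  0.12709411 0.10928637] [-0.60009895 -0.71916614 -3.01945056] [-0.01466185  0.01782006 -0.0395538 ]
```

View pics/x3.png

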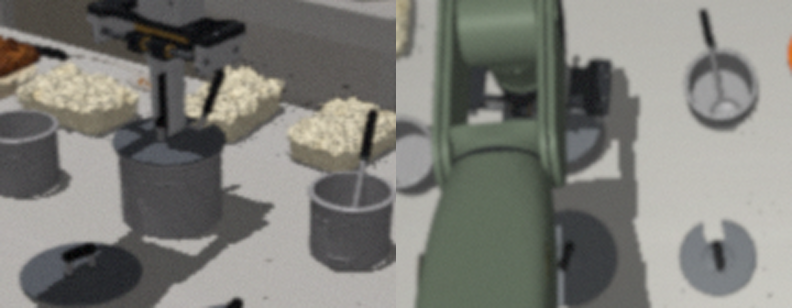

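There is no contact force and the lid is centred on the pot, with the ladle in its notch. I'll lower it the last 2 mm, then release and rise.

>>> {"op": "servo_tool", "data": {
  "deltas": [
    [0, 0, 0.1, 0, 0, 0, 0],
    [0, 0, 0.2, 0, 0, 0, 0],
    [0, 0, 0.2, 0, 0, 0, 0],
    [0, 0, 0.2, 0, 0, 0, 0.2],
    [0, 0, 0.2, 0, 0, 0, 0.3],
    [0, 0, 0.2, 0, 0, 0, 0.4],
    [0, 0, 0.2, 0, 0, 0, 0.5],
    [0, 0, 0.2, 0, 0, 0, 0.5],
    [0, 0, 0.2, 0, 0, 0, 0.5],
    [0, 0, 0.2, 0, 0, 0, 0.5]
  ]
}}

```text
t: 10.65
eef_pos: [0.6286, 0.127, 0.1065]
ee_rot: [0.039, 0.999, 0.0, 0.0]
force: [0.0, 0.3, -0.2]
gripper_width: 0.0467
gripper_force: 0.0
```

>>> {"op": "servo_tool", "data": {
  "deltas": [
    [0, 0, -0.5, 0, 0, 0, 0.5],
    [0, 0, -2, 0, 0, 0, 0.5],
    [0, 0, -4, 0, 0, 0, 0.5],
    [0, 0, -6.5, 0, 0, 0, 0.5],
    [0, 0, -9, 0, 0, 0, 0.5],
    [0, 0, -11, 0, 0, 0, 0.5],
    [0, 0, -12, 0, 0, 0, 0.5],
    [0, 0, -12, 0, 0, 0, 0.5],
    [0, 0, -12, 0, 0, 0, 0.5],
    [0, 0, -12, 0, 0, 0, 0.5]
  ]
}}

```text
t: 11.48
eef_pos: [0.6275, 0.127, 0.2246]
ee_rot: [0.039, 0.999, -0.0, -0.002]
force: [-0.1, 0.1, -0.1]
gripper_width: 0.0468
gripper_force: 0.0
```

```bash
cat >> meas.py <<'E'
def seat(P,c,h,R):
    d=np.hypot(P[...,0]-c[0],P[...,1]-c[1]); z=P[...,2]
    q=P[(d<R-.006)&(d>.022)&(abs(z-h-.004)<.012)]
    A=np.c_[q[:,:2]-c,np.ones(len(q))]; k=np.linalg.lstsq(A,q[:,2],rcond=None)[0]
    r=lid(P,None,np.array(c),R,h-.007)
    return "tilt",k[:2],"flange z - rim - 4mm",k[2]-h-.004,"centre",r[0],"handle",r[2],r[3],"notch",r[4]
E
python3 - <<'E'
from meas import *
np.set_printoptions(precision=4,suppress=True)
c=cap("wrist");P=cloud(c);print(*seat(P,(.6294,.1271),.095,.066))
print("SL",*pot(P,np.array((.672,-.091)),.049,.08)); print("SP",*pot(P,np.array((.5915,.332)),.049,.08))
c=cap("scene");print(*seat(cloud(c),(.6294,.1271),.095,.066))
from d import delta
print(*delta(.6294,.1271,.23,163),*delta(.4545,.118,.22,163))
E
```

```text
tilt [-0.0043  0.0003] flange z - rim - 4mm -0.00027733124935943806 centre [0.6278 0.1278] handle [0.6279 0.1276] 175.28792441783074 notch -5.002661660099055
SL [ 0.6739 -0.0899] 0.0019351485677084545 2149 0.07913301952186791 None 0
SP [0.5918 0.3313] 0.0019252319239833713 3319 0.07915189053940719 None 0
tilt [0.0035 0.0024] flange z - rim - 4mm -0.00019446690607313397 centre [0.6275 0.1236] handle [0.6257 0.123 ] 173.82588488365673 notch 41.51966905621862
[-0.2005  0.0346 -0.5947] [-0.0585 -0.2252 12.5003] [17.1601 -2.2441  0.4762] [-0.0585 -0.2252 12.5003]
```

LL is seated: level and within 0.3 mm of full depth. Next is the large plain lid.

>>> {"op": "servo_tool", "data": {
  "deltas": [
    [1, 0, 0.1, 0, 0, 3, 0.5],
    [3, -0.3, 0.5, 0, 0, 7, 0.5],
    [6, -0.7, 1, 0, 0, 12.5, 0.5],
    [9, -1.1, 1.5, 0, 0, 12.5, 0.5],
    [12, -1.5, 2, 0, 0, 12.5, 0.5],
    [14.5, -1.9, 2.4, 0, 0, 12.5, 0.5],
    [16.2, -2.1, 2.5, 0, 0, 12.5, 0.5],
    [17.2, -2.2, 2.5, 0, 0, 12.5, 0.5],
    [17.2, -2.2, 2.5, 0, 0, 12.5, 0.5],
    [17.2, -2.2, 2.5, 0, 0, 12.5, 0.5]
  ]
}}

```text
t: 12.42
eef_pos: [0.4557, 0.1186, 0.2014]
ee_rot: [0.148, 0.989, 0.0, 0.0]
force: [1.1, 0.1, 0.3]
gripper_width: 0.0475
gripper_force: 0.0
```

```bash
python3 - <<'E'
from meas import *
from d import delta
np.set_printoptions(precision=4,suppress=True)
c=cap("wrist");c=cap("wrist");P=cloud(c);r=lid(P,None,np.array((.455,.118)),.066,0);print(c["st"]["eef_pos"],*r)
print(*delta(*r[2],.0175,r[3]%180))
E
```

```text
[0.4564 0.1186 0.2016] [0.4554 0.1174] 0.0005064104757477394 [0.4548 0.1178] 162.5439517009798 None 0 0.00976498056678142 0.04010857955691555
[ 0.1701 -0.137  18.4196] [0.0215 0.0607 0.4516]
```

>>> {"op": "servo_tool", "data": {
  "deltas": [
    [0.1, -0.1, 2, 0, 0, 0, 0.5],
    [0.1, -0.1, 5, 0, 0, 0, 0.5],
    [0.1, -0.1, 8, 0, 0, 0, 0.5],
    [0.1, -0.1, 11, 0, 0, 0, 0.5],
    [0.1, -0.1, 14, 0, 0, 0, 0.5],
    [0.1, -0.1, 16.3, 0, 0, 0, 0.5],
    [0.1, -0.1, 17.6, 0, 0, 0, 0.5],
    [0.1, -0.1, 18.2, 0, 0, 0, 0.5],
    [0.1, -0.1, 18.4, 0, 0, 0, 0.4],
    [0.1, -0.1, 18.4, 0, 0, 0, 0.2]
  ]
}}

```text
t: 13.35
eef_pos: [0.455, 0.1179, 0.0174]
ee_rot: [0.148, 0.989, 0.0, 0.0]
force: [0.2, -0.5, 0.1]
gripper_width: 0.037
gripper_force: 0.0
```

>>> {"op": "servo_tool", "data": {
  "deltas": [
    [0, 0, 0, 0, 0, 0, 0],
    [0, 0, 0, 0, 0, 0, 0],
    [0, 0, 0, 0, 0, 0, 0],
    [0, 0, 0, 0, 0, 0, 0],
    [0, 0, 0, 0, 0, 0, 0],
    [0, 0, 0, 0, 0, 0, 0],
    [0, 0, 0, 0, 0, 0, 0],
    [0, 0, 0, 0, 0, 0, 0],
    [0, 0, -0.2, 0, 0, 0, 0],
    [0, 0, -0.5, 0, 0, 0, 0]
  ],
  "force": 30
}}

```text
t: 14.18
eef_pos: [0.4532, 0.118, 0.022]
ee_rot: [0.148, 0.989, -0.0, -0.001]
force: [-0.9, 0.0, -1.9]
gripper_width: 0.012
gripper_force: 30.0
```

```bash
python3 d.py .572 -.3125 .20 162.5
```

```text
[-23.92 -37.7  -17.83] [-0.  -0.1  0.5]
```

>>> {"op": "servo_tool", "data": {
  "deltas": [
    [0, 0, -1.5, 0, 0, 0, 0],
    [0, 0, -4.5, 0, 0, 0, 0],
    [0, 0, -8, 0, 0, 0, 0],
    [0, 0, -11.5, 0, 0, 0, 0],
    [-0.5, -0.8, -14.5, 0, 0, 0, 0],
    [-1.7, -2.7, -16.8, 0, 0, 0, 0],
    [-3.4, -5.5, -17.8, 0, 0, 0, 0],
    [-5.5, -8.7, -17.8, 0, 0, 0, 0],
    [-7.4, -11.7, -17.8, 0, 0, 0, 0],
    [-9, -14.2, -17.8, 0, 0, 0, 0]
  ]
}}

```text
t: 15.02
eef_pos: [0.4987, -0.0461, 0.2005]
ee_rot: [0.148, 0.989, -0.0, 0.0]
force: [-0.3, 0.1, -1.8]
gripper_width: 0.0118
gripper_force: 30.0
```

>>> {"op": "servo_tool", "data": {
  "deltas": [
    [-1, -1.6, 0, 0, 0, 0, 0],
    [-2.5, -4, 0, 0, 0, 0, 0],
    [-4, -6.5, 0, 0, 0, 0, 0],
    [-5.5, -8.7, 0, 0, 0, 0, 0],
    [-6.3, -10, 0, 0, 0, 0, 0],
    [-6.5, -10.3, 0, 0, 0, 0, 0],
    [-6.5, -10.3, 0, 0, 0, 0, 0],
    [-6.5, -10.3, 0, 0, 0, 0, 0],
    [-6.5, -10.3, 0, 0, 0, 0, 0],
    [-6.5, -10.3, 0, 0, 0, 0, 0]
  ]
}}

```text
t: 15.85
eef_pos: [0.5305, -0.1602, 0.2004]
ee_rot: [0.147, 0.989, 0.0, -0.0]
force: [0.1, 0.5, -2.1]
gripper_width: 0.0118
gripper_force: 30.0
```

```bash
python3 - <<'E'
from meas import *
from d import delta
np.set_printoptions(precision=4,suppress=True)
c=cap("wrist");c=cap("wrist");P=cloud(c);print(c["st"]["eef_pos"]);save("w4",c)
r=pot(P,np.array((.572,-.3125)),.063,.095);print(*r)
print(*lid(P,None,np.array((.46,-.271)),.052,0)[:6])
z=P[...,2];e=c["st"]["eef_pos"];d=np.hypot(P[...,0]-e[0],P[...,1]-e[1])
q=z[(d<.06)&(d>.03)&(abs(z-e[2]+.0075)<.006)];print("offset tcp-origin",e[2]-np.median(q)+.011)
print(*delta(*r[0],.20,162.5))
E
```

```text
[ 0.5306 -0.1604  0.2005]
[ 0.572  -0.3134] 0.0018921851886383799 2223 0.09422951503631931 None 0
[ 0.4593 -0.272 ] 0.005907628859329196 [ 0.46   -0.2698] 141.16751368991922 32.81482781570961 35
offset tcp-origin 0.018636212313875012
[ -8.4034 -13.4175   0.0538] [ 0.0091 -0.0037  0.5903]
```

>>> {"op": "servo_tool", "data": {
  "deltas": [
    [-0.8, -1.3, 0, 0, 0, 0, 0],
    [-2.3, -3.7, 0, 0, 0, 0, 0],
    [-4.2, -6.7, 0, 0, 0, 0, 0],
    [-6.2, -9.9, 0, 0, 0, 0, 0],
    [-7.6, -12.1, 0, 0, 0, 0, 0],
    [-8.2, -13.1, 0, 0, 0, 0, 0],
    [-8.4, -13.4, 0, 0, 0, 0, 0],
    [-8.4, -13.4, 0.5, 0, 0, 0, 0],
    [-8.4, -13.4, 1.5, 0, 0, 0, 0],
    [-8.4, -13.4, 2.5, 0, 0, 0, 0]
  ]
}}

```text
t: 16.78
eef_pos: [0.5719, -0.3128, 0.1748]
ee_rot: [0.147, 0.989, 0.0, -0.0]
force: [-0.8, -0.3, -1.6]
gripper_width: 0.0116
gripper_force: 30.0
```

>>> {"op": "servo_tool", "data": {
  "deltas": [
    [0, 0, 1.5, 0, 0, 0, 0],
    [0, 0, 3, 0, 0, 0, 0],
    [0, 0, 4.3, 0, 0, 0, 0],
    [0, 0, 5.3, 0, 0, 0, 0],
    [0, 0, 5.8, 0, 0, 0, 0],
    [0, 0, 6, 0, 0, 0, 0],
    [0, 0, 6, 0, 0, 0, 0],
    [0, 0, 6, 0, 0, 0, 0],
    [0, 0, 6, 0, 0, 0, 0],
    [0, 0, 6, 0, 0, 0, 0]
  ]
}}

```text
t: 17.62
eef_pos: [0.5726, -0.3149, 0.1166]
ee_rot: [0.148, 0.989, -0.0, 0.001]
force: [0.3, -0.1, -2.8]
gripper_width: 0.0116
gripper_force: 30.0
```

```bash
python3 d.py .572 -.313 .108 162.5
```

```text
[0.11 0.17 0.86] [-0.   0.1  0.5]
```

>>> {"op": "servo_tool", "data": {
  "deltas": [
    [0, 0.1, 0.3, 0, 0, 0, 0],
    [0, 0.1, 0.6, 0, 0, 0, 0],
    [0, 0.1, 0.8, 0, 0, 0, 0],
    [0, 0.1, 0.9, 0, 0, 0, 0],
    [0, 0.1, 0.9, 0, 0, 0, 0.2],
    [0, 0.1, 0.9, 0, 0, 0, 0.3],
    [0, 0.1, 0.9, 0, 0, 0, 0.4],
    [0, 0.1, 0.9, 0, 0, 0, 0.5],
    [0, 0.1, 0.9, 0, 0, 0, 0.5],
    [0, 0.1, 0.9, 0, 0, 0, 0.5]
  ]
}}

```text
t: 18.45
eef_pos: [0.5723, -0.3134, 0.1065]
ee_rot: [0.148, 0.989, -0.0, 0.0]
force: [0.4, -0.9, -0.6]
gripper_width: 0.046
gripper_force: 0.0
```

>>> {"op": "servo_tool", "data": {
  "deltas": [
    [0, 0, -0.5, 0, 0, 0, 0.5],
    [0, 0, -2, 0, 0, 0, 0.5],
    [0, 0, -4, 0, 0, 0, 0.5],
    [0, 0, -6.5, 0, 0, 0, 0.5],
    [0, 0, -9, 0, 0, 0, 0.5],
    [0, 0, -11, 0, 0, 0, 0.5],
    [0, 0, -12, 0, 0, 0, 0.5],
    [0, 0, -12, 0, 0, 0, 0.5],
    [0, 0, -12, 0, 0, 0, 0.5],
    [0, 0, -12, 0, 0, 0, 0.5]
  ]
}}

```text
t: 19.28
eef_pos: [0.5714, -0.3128, 0.2245]
ee_rot: [0.148, 0.989, 0.001, -0.001]
force: [-0.1, 0.4, 0.1]
gripper_width: 0.0468
gripper_force: 0.0
```

```bash
python3 - <<'E'
from meas import *
from d import delta
np.set_printoptions(precision=4,suppress=True)
c=cap("wrist");c=cap("wrist");P=cloud(c);print(*seat(P,(.572,-.3134),.095,.066))
c=cap("scene");print(*seat(cloud(c),(.572,-.3164),.095,.066))
r=lid(P,None,np.array((.46,-.271)),.052,0);print(*r)
print(*delta(.46,-.271,.2,141.5))
E
```

```text
tilt [0.0001 0.0019] flange z - rim - 4mm -3.890569619289727e-05 centre [ 0.5724 -0.3128] handle [ 0.5719 -0.3126] 162.93048071124295 notch -22.714222521262872
tilt [0.011  0.0065] flange z - rim - 4mm -0.00028276972663326613 centre [ 0.5708 -0.316 ] handle [ 0.5691 -0.3161] 160.40572315570418 notch 28.132736128526563
[ 0.4604 -0.2717] 0.000652502397588354 [ 0.4609 -0.2719] 141.05885057738777 None 0 0.009719349892203327 0.04006656176848153
[11.8596  0.742   2.4652] [ 0.0312 -0.2132 21.5056]
```

>>> {"op": "servo_tool", "data": {
  "deltas": [
    [1, 0, 0, 0, 0, 4, 0.5],
    [3, 0.2, 0, 0, 0, 10, 0.5],
    [6, 0.4, 0.5, 0, 0, 16, 0.5],
    [9, 0.6, 1.5, 0, 0, 21.6, 0.5],
    [11, 0.7, 3.5, 0, 0, 21.6, 0.5],
    [11.8, 0.7, 6, 0, 0, 21.6, 0.5],
    [11.8, 0.7, 9, 0, 0, 21.6, 0.5],
    [11.8, 0.7, 11.5, 0, 0, 21.6, 0.5],
    [11.8, 0.7, 12, 0, 0, 21.6, 0.5],
    [11.8, 0.7, 12, 0, 0, 21.6, 0.5]
  ]
}}

```text
t: 20.27
eef_pos: [0.4594, -0.2706, 0.1037]
ee_rot: [0.331, 0.944, 0.001, -0.003]
force: [-0.4, 0.2, 0.3]
gripper_width: 0.0472
gripper_force: 0.0
```

```bash
python3 d.py .4606 -.2718 .0175 141
```

```text
[-0.22 -0.02  8.62] [ 0.  -0.4  0.4]
```

>>> {"op": "servo_tool", "data": {
  "deltas": [
    [0, 0, 2, 0, 0, 0, 0.5],
    [0, 0, 4, 0, 0, 0, 0.5],
    [0, 0, 6, 0, 0, 0, 0.5],
    [0, 0, 7.5, 0, 0, 0, 0.5],
    [0, 0, 8.3, 0, 0, 0, 0.5],
    [0, 0, 8.6, 0, 0, 0, 0.5],
    [0, 0, 8.6, 0, 0, 0, 0.4],
    [0, 0, 8.6, 0, 0, 0, 0.2],
    [0, 0, 8.6, 0, 0, 0, 0],
    [0, 0, 8.6, 0, 0, 0, 0]
  ]
}}

```text
t: 21.1
eef_pos: [0.4623, -0.273, 0.0217]
ee_rot: [0.33, 0.944, -0.0, 0.001]
force: [-0.3, -0.1, 0.8]
gripper_width: 0.0234
gripper_force: 0.0
```

>>> {"op": "servo_tool", "data": {
  "deltas": [
    [0, 0, 0, 0, 0, 0, 0],
    [0, 0, 0, 0, 0, 0, 0],
    [0, 0, 0, 0, 0, 0, 0],
    [0, 0, 0, 0, 0, 0, 0],
    [0, 0, 0, 0, 0, 0, 0],
    [0, 0, 0, 0, 0, 0, 0],
    [0, 0, 0, 0, 0, 0, 0],
    [0, 0, 0, 0, 0, 0, 0],
    [0, 0, -0.2, 0, 0, 0, 0],
    [0, 0, -0.5, 0, 0, 0, 0]
  ],
  "force": 30
}}

```text
t: 21.93
eef_pos: [0.4607, -0.2714, 0.0246]
ee_rot: [0.331, 0.944, 0.001, -0.001]
force: [0.7, 0.0, -1.9]
gripper_width: 0.0115
gripper_force: 30.0
```

```bash
python3 d.py .592 .332 .21 141
```

```text
[ 27.43  55.36 -18.46] [ 0.  -0.1  0.4]
```

>>> {"op": "servo_tool", "data": {
  "deltas": [
    [0, 0, -2, 0, 0, 0, 0],
    [0, 0, -5, 0, 0, 0, 0],
    [0, 0, -8.5, 0, 0, 0, 0],
    [0.5, 1, -12, 0, 0, 0, 0],
    [1.6, 3.2, -15.5, 0, 0, 0, 0],
    [3.2, 6.4, -17.8, 0, 0, 0, 0],
    [5, 10, -18.4, 0, 0, 0, 0],
    [6.7, 13.5, -18.4, 0, 0, 0, 0],
    [8.4, 17, -18.4, 0, 0, 0, 0],
    [10.2, 20.5, -18.4, 0, 0, 0, 0]
  ]
}}

```text
t: 22.77
eef_pos: [0.5093, -0.0464, 0.2094]
ee_rot: [0.331, 0.944, 0.0, -0.0]
force: [1.0, -0.6, -1.7]
gripper_width: 0.0117
gripper_force: 30.0
```

>>> {"op": "servo_tool", "data": {
  "deltas": [
    [1.7, 3.5, 0, 0, 0, 0, 0],
    [3.4, 7, 0, 0, 0, 0, 0],
    [5.2, 10.5, 0, 0, 0, 0, 0],
    [6.9, 14, 0, 0, 0, 0, 0],
    [8.6, 17.5, 0, 0, 0, 0, 0],
    [10.3, 20.8, 0, 0, 0, 0, 0],
    [11.7, 23.7, 0, 0, 0, 0, 0],
    [12.8, 25.9, 0, 0, 0, 0, 0],
    [13.3, 26.9, 0, 0, 0, 0, 0],
    [13.5, 27.2, 0, 0, 0, 0, 0]
  ]
}}

```text
t: 23.6
eef_pos: [0.5731, 0.2501, 0.2084]
ee_rot: [0.329, 0.944, -0.0, -0.001]
force: [-0.9, -0.6, -0.9]
gripper_width: 0.0115
gripper_force: 30.0
```

```bash
python3 - <<'E'
from meas import *
from d import delta
np.set_printoptions(precision=4,suppress=True)
c=cap("wrist");c=cap("wrist");P=cloud(c);e=c["st"]["eef_pos"];print(e)
z=P[...,2];d=np.hypot(P[...,0]-e[0],P[...,1]-e[1])
q=z[(d<.05)&(d>.025)&(abs(z-e[2]+.0095)<.006)];o=e[2]-np.median(q)+.011;print("offset",o)
print(*pot(P,np.array((.5917,.332)),.049,.08))
print(*delta(.5918,.3315,.2,141),"drop z",.073+o)
E
```

```text
[0.5731 0.2493 0.2085]
offset 0.021358715843570287
[0.591  0.3321] 0.0019071607538033064 2802 0.07926882166380342 None 0
[3.7468 7.6903 0.857 ] [-0.1062 -0.0319  0.4383] drop z 0.09435871584357028
```

>>> {"op": "servo_tool", "data": {
  "deltas": [
    [0.8, 1.6, 0, 0, 0, 0, 0],
    [2, 4, 0, 0, 0, 0, 0],
    [3.1, 6.2, 0, 0, 0, 0, 0],
    [3.7, 7.4, 0.5, 0, 0, 0, 0],
    [3.8, 7.7, 2, 0, 0, 0, 0],
    [3.8, 7.7, 4.5, 0, 0, 0, 0],
    [3.8, 7.7, 7, 0, 0, 0, 0],
    [3.8, 7.7, 9, 0, 0, 0, 0],
    [3.8, 7.7, 9.8, 0, 0, 0, 0],
    [3.8, 7.7, 10, 0, 0, 0, 0]
  ]
}}

```text
t: 24.53
eef_pos: [0.5903, 0.3299, 0.1063]
ee_rot: [0.331, 0.944, -0.002, -0.002]
force: [-0.5, -0.1, -1.9]
gripper_width: 0.0116
gripper_force: 30.0
```

```bash
python3 d.py .5917 .3317 .095 141; python3 d.py .5917 .3317 .095 141
```

```text
[-0.    0.23  1.13] [-0.3 -0.1  0.3]
[-0.    0.23  1.13] [-0.3 -0.1  0.3]
```

>>> {"op": "servo_tool", "data": {
  "deltas": [
    [0, 0.1, 0.3, 0, 0, 0, 0],
    [0, 0.1, 0.7, 0, 0, 0, 0],
    [0, 0.1, 1, 0, 0, 0, 0],
    [0, 0.1, 1.1, 0, 0, 0, 0],
    [0, 0.1, 1.1, 0, 0, 0, 0.2],
    [0, 0.1, 1.1, 0, 0, 0, 0.3],
    [0, 0.1, 1.1, 0, 0, 0, 0.4],
    [0, 0.1, 1.1, 0, 0, 0, 0.5],
    [0, 0.1, 1.1, 0, 0, 0, 0.5],
    [0, 0.1, 1.1, 0, 0, 0, 0.5]
  ]
}}

```text
t: 25.37
eef_pos: [0.5928, 0.3332, 0.0987]
ee_rot: [0.33, 0.944, 0.0, 0.0]
force: [0.5, 0.1, 0.4]
gripper_width: 0.0459
gripper_force: 0.0
```

>>> {"op": "servo_tool", "data": {
  "deltas": [
    [0, 0, -0.5, 0, 0, 0, 0.5],
    [0, 0, -2, 0, 0, 0, 0.5],
    [0, 0, -4, 0, 0, 0, 0.5],
    [0, 0, -6.5, 0, 0, 0, 0.5],
    [0, 0, -9, 0, 0, 0, 0.5],
    [0, 0, -11, 0, 0, 0, 0.5],
    [0, 0, -12, 0, 0, 0, 0.5],
    [0, 0, -12.5, 0, 0, 0, 0.5],
    [0, 0, -12.5, 0, 0, 0, 0.5],
    [0, 0, -12.5, 0, 0, 0, 0.5]
  ]
}}

```text
t: 26.2
eef_pos: [0.5921, 0.3328, 0.2222]
ee_rot: [0.33, 0.944, -0.001, -0.001]
force: [-0.3, -0.1, -0.7]
gripper_width: 0.0472
gripper_force: 0.0
```

```bash
python3 - <<'E'
from meas import *
from d import delta
np.set_printoptions(precision=4,suppress=True)
c=cap("wrist");c=cap("wrist");P=cloud(c);print(*seat(P,(.5917,.3317),.08,.052))
c=cap("scene");print(*seat(cloud(c),(.5913,.3289),.08,.052))
print(*delta(.452,-.083,.21,187))
E
```

```text
tilt [-0.0008 -0.0003] flange z - rim - 4mm -0.00017495111899385948 centre [0.5922 0.3349] handle [0.5913 0.3355] 141.38248340469985 notch None
tilt [0.0361 0.0341] flange z - rim - 4mm -0.0005835059169644989 centre [0.59   0.3307] handle [0.5909 0.3293] 136.29162159184824 notch 35.38378875080994
[-15.0129 -41.1964   1.2268] [ -0.1352  -0.1747 -45.5935]
```

>>> {"op": "servo_tool", "data": {
  "deltas": [
    [-0.7, -2, 0, 0, 0, -4, 0.5],
    [-2, -5.5, 0, 0, 0, -9, 0.5],
    [-3.4, -9.3, 0.2, 0, 0, -14, 0.5],
    [-4.8, -13.1, 0.3, 0, 0, -19, 0.5],
    [-6.2, -17, 0.5, 0, 0, -24, 0.5],
    [-7.6, -20.8, 0.6, 0, 0, -29, 0.5],
    [-9, -24.6, 0.8, 0, 0, -34, 0.5],
    [-10.4, -28.4, 1, 0, 0, -39, 0.5],
    [-11.8, -32.3, 1.1, 0, 0, -44, 0.5],
    [-13, -35.7, 1.2, 0, 0, -45.6, 0.5]
  ]
}}

```text
t: 27.18
eef_pos: [0.4698, -0.0288, 0.2103]
ee_rot: [-0.063, 0.998, 0.0, -0.001]
force: [1.0, -0.7, 0.1]
gripper_width: 0.0467
gripper_force: 0.0
```

>>> {"op": "servo_tool", "data": {
  "deltas": [
    [0.9, -3, 0, 0, 0, 0, 0.5],
    [1.6, -5, 0, 0, 0, 0, 0.5],
    [1.9, -5.5, 0, 0, 0, 0, 0.5],
    [1.9, -5.5, 0, 0, 0, 0, 0.5],
    [1.9, -5.5, 0, 0, 0, 0, 0.5],
    [1.9, -5.5, 0, 0, 0, 0, 0.5],
    [1.9, -5.5, 0, 0, 0, 0, 0.5],
    [1.9, -5.5, 0, 0, 0, 0, 0.5],
    [1.9, -5.5, 0, 0, 0, 0, 0.5],
    [1.9, -5.5, 0, 0, 0, 0, 0.5]
  ]
}}

```text
t: 28.02
eef_pos: [0.4596, -0.0834, 0.2115]
ee_rot: [-0.062, 0.998, 0.0, 0.0]
force: [-0.9, 0.3, -0.5]
gripper_width: 0.0472
gripper_force: 0.0
```

```bash
python3 - <<'E'
from meas import *
from d import delta
np.set_printoptions(precision=4,suppress=True)
c=cap("wrist");c=cap("wrist");P=cloud(c);r=lid(P,None,np.array((.452,-.082)),.052,0);print(c["st"]["eef_pos"],*r)
print(*delta(*r[2],.0175,r[3]%360))
E
```

```text
[ 0.4596 -0.0835  0.2115] [ 0.4517 -0.0837] 0.01914980569398492 [ 0.452  -0.0836] -171.1684288860889 8.33752209944471 140 0.010181819243054169 0.040093259205019424
[ 0.7545  0.0957 19.3964] [-0.0004  0.0036 -1.7884]
```

>>> {"op": "servo_tool", "data": {
  "deltas": [
    [0.4, 0.1, 2, 0, 0, -1.6, 0.5],
    [0.8, 0.1, 5, 0, 0, -1.6, 0.5],
    [0.8, 0.1, 8, 0, 0, -1.6, 0.5],
    [0.8, 0.1, 11, 0, 0, -1.6, 0.5],
    [0.8, 0.1, 14, 0, 0, -1.6, 0.5],
    [0.8, 0.1, 16.8, 0, 0, -1.6, 0.5],
    [0.8, 0.1, 18.4, 0, 0, -1.6, 0.5],
    [0.8, 0.1, 19.1, 0, 0, -1.6, 0.5],
    [0.8, 0.1, 19.3, 0, 0, -1.6, 0.4],
    [0.8, 0.1, 19.3, 0, 0, -1.6, 0.2]
  ]
}}

```text
t: 28.95
eef_pos: [0.4517, -0.0841, 0.0186]
ee_rot: [-0.075, 0.997, -0.0, 0.0]
force: [-0.3, 0.1, 0.2]
gripper_width: 0.0369
gripper_force: 0.0
```

>>> {"op": "servo_tool", "data": {
  "deltas": [
    [0, 0, 0, 0, 0, 0, 0],
    [0, 0, 0, 0, 0, 0, 0],
    [0, 0, 0, 0, 0, 0, 0],
    [0, 0, 0, 0, 0, 0, 0],
    [0, 0, 0, 0, 0, 0, 0],
    [0, 0, 0, 0, 0, 0, 0],
    [0, 0, 0, 0, 0, 0, 0],
    [0, 0, 0, 0, 0, 0, 0],
    [0, 0, -0.2, 0, 0, 0, 0],
    [0, 0, -0.5, 0, 0, 0, 0]
  ],
  "force": 30
}}

```text
t: 29.78
eef_pos: [0.4507, -0.0837, 0.0231]
ee_rot: [-0.075, 0.997, 0.0, -0.001]
force: [-0.9, -0.5, -1.0]
gripper_width: 0.0117
gripper_force: 30.0
```

>>> {"op": "servo_tool", "data": {
  "deltas": [
    [0, 0, -1, 0, 0, 0, 0],
    [0, 0, -3, 0, 0, 0, 0],
    [0, 0, -6, 0, 0, 0, 0],
    [0, 0, -9, 0, 0, 0, 0],
    [0, 0, -12, 0, 0, 0, 0],
    [0, 0, -15, 0, 0, 0, 0],
    [0, 0, -17, 0, 0, 0, 0],
    [0, 0, -18, 0, 0, 0, 0],
    [0, 0, -18.5, 0, 0, 0, 0],
    [0, 0, -18.5, 0, 0, 0, 0]
  ]
}}

```text
t: 30.62
eef_pos: [0.4516, -0.084, 0.2091]
ee_rot: [-0.075, 0.997, -0.0, 0.001]
force: [-0.3, 0.3, -2.2]
gripper_width: 0.012
gripper_force: 30.0
```

```bash
python3 d.py .6735 -.090 .205 195.5
```

```text
[-21.85  -3.92   0.43] [-0.   0.1 -6.9]
```

>>> {"op": "servo_tool", "data": {
  "deltas": [
    [-1, -0.2, 0, 0, 0, -1, 0],
    [-3, -0.5, 0, 0, 0, -2, 0],
    [-6, -1, 0, 0, 0, -4, 0],
    [-9, -1.6, 0, 0, 0, -6, 0],
    [-12.5, -2.2, 0, 0, 0, -6.9, 0],
    [-16, -2.8, 0, 0, 0, -6.9, 0],
    [-19, -3.4, 0.1, 0, 0, -6.9, 0],
    [-21, -3.7, 0.2, 0, 0, -6.9, 0],
    [-21.8, -3.9, 0.4, 0, 0, -6.9, 0],
    [-21.8, -3.9, 0.4, 0, 0, -6.9, 0]
  ]
}}

```text
t: 31.45
eef_pos: [0.673, -0.0896, 0.2004]
ee_rot: [-0.135, 0.991, 0.001, -0.002]
force: [-0.8, 0.5, -1.3]
gripper_width: 0.0116
gripper_force: 30.0
```

>>> {"op": "servo_tool", "data": {
  "deltas": [
    [0, 0, 1, 0, 0, 0, 0],
    [0, 0, 3, 0, 0, 0, 0],
    [0, 0, 5, 0, 0, 0, 0],
    [0, 0, 7, 0, 0, 0, 0],
    [0, 0, 8, 0, 0, 0, 0],
    [0, 0, 8.5, 0, 0, 0, 0],
    [0, 0, 8.5, 0, 0, 0, 0],
    [0, 0, 8.5, 0, 0, 0, 0],
    [0, 0, 8.5, 0, 0, 0, 0],
    [0, 0, 8.5, 0, 0, 0, 0]
  ]
}}

```text
t: 32.28
eef_pos: [0.6738, -0.0902, 0.1213]
ee_rot: [-0.135, 0.991, -0.001, 0.001]
force: [-0.7, 0.1, -0.8]
gripper_width: 0.0116
gripper_force: 30.0
```

```bash
python3 - <<'E'
from meas import *
from d import delta
np.set_printoptions(precision=4,suppress=True)
c=cap("wrist");c=cap("wrist");P=cloud(c);e=c["st"]["eef_pos"];print(e,c["st"]["force"])
z=P[...,2];d=np.hypot(P[...,0]-e[0],P[...,1]-e[1])
q=z[(d<.05)&(d>.025)&(abs(z-e[2]+.0085)<.006)];o=e[2]-np.median(q)+.011;print("offset",o)
print(*delta(.6735,-.09,.073+o,195.5))
c=cap("scene");a=c["frame"][150:270,300:420,::-1]
cv2.imwrite("pics/x5.png",cv2.resize(a,None,fx=4,fy=4,interpolation=2))
E
```

```text
[ 0.6738 -0.0901  0.1212] [ 0.362  -0.4757 -0.9054]
offset 0.01982545249188378
[0.0124 0.0118 2.8003] [-0.0658  0.114   0.0098]
```

View pics/x5.png

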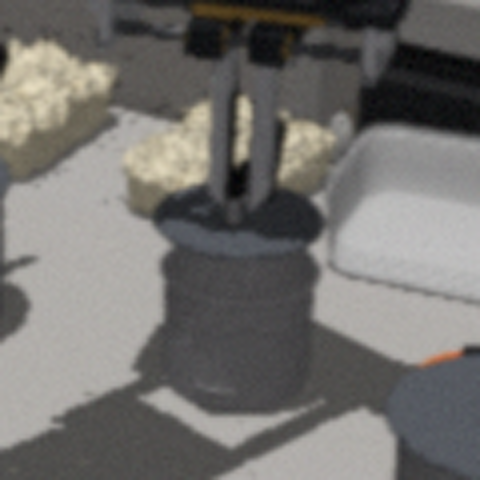

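The lid is centred above the SL pot, with the lid at (238,220) and the pot rim below at (240,265). I'll lower it and release.

>>> {"op": "servo_tool", "data": {
  "deltas": [
    [0, 0, 0.5, 0, 0, 0, 0],
    [0, 0, 1.1, 0, 0, 0, 0],
    [0, 0, 1.6, 0, 0, 0, 0],
    [0, 0, 2, 0, 0, 0, 0],
    [0, 0, 2.3, 0, 0, 0, 0],
    [0, 0, 2.5, 0, 0, 0, 0],
    [0, 0, 2.6, 0, 0, 0, 0],
    [0, 0, 2.7, 0, 0, 0, 0],
    [0, 0, 2.7, 0, 0, 0, 0],
    [0, 0, 2.7, 0, 0, 0, 0]
  ]
}}

```text
t: 33.27
eef_pos: [0.673, -0.09, 0.0927]
ee_rot: [-0.135, 0.991, -0.0, 0.0]
force: [0.9, -0.5, -1.0]
gripper_width: 0.0119
gripper_force: 30.0
```

>>> {"op": "servo_tool", "data": {
  "deltas": [
    [0, 0, 0, 0, 0, 0, 0.1],
    [0, 0, 0, 0, 0, 0, 0.2],
    [0, 0, 0, 0, 0, 0, 0.3],
    [0, 0, 0, 0, 0, 0, 0.4],
    [0, 0, 0, 0, 0, 0, 0.5],
    [0, 0, 0, 0, 0, 0, 0.5],
    [0, 0, 0, 0, 0, 0, 0.5],
    [0, 0, 0, 0, 0, 0, 0.5],
    [0, 0, 0, 0, 0, 0, 0.5],
    [0, 0, 0, 0, 0, 0, 0.5]
  ]
}}

```text
t: 34.1
eef_pos: [0.6728, -0.0899, 0.0925]
ee_rot: [-0.135, 0.991, -0.0, -0.0]
force: [0.8, -0.7, -0.7]
gripper_width: 0.0473
gripper_force: 0.0
```

>>> {"op": "servo_tool", "data": {
  "deltas": [
    [0, 0, -0.5, 0, 0, 0, 0.5],
    [0, 0, -2, 0, 0, 0, 0.5],
    [0, 0, -4, 0, 0, 0, 0.5],
    [0, 0, -6.5, 0, 0, 0, 0.5],
    [0, 0, -9, 0, 0, 0, 0.5],
    [0, 0, -11, 0, 0, 0, 0.5],
    [0, 0, -12, 0, 0, 0, 0.5],
    [0, 0, -12.5, 0, 0, 0, 0.5],
    [0, 0, -12.5, 0, 0, 0, 0.5],
    [0, 0, -12.5, 0, 0, 0, 0.5]
  ]
}}

```text
t: 34.93
eef_pos: [0.6721, -0.0897, 0.2163]
ee_rot: [-0.135, 0.991, 0.0, -0.001]
force: [-0.2, -0.3, 0.2]
gripper_width: 0.0474
gripper_force: 0.0
```

```bash
python3 - <<'E'
from meas import *
np.set_printoptions(precision=4,suppress=True)
c=cap("wrist");c=cap("wrist");P=cloud(c);print(*seat(P,(.6737,-.0899),.08,.052))
c=cap("scene");save("s9",c);S=cloud(c);print(*seat(S,(.6728,-.0948),.08,.052))
E
```

```text
tilt [-0.0078 -0.0018] flange z - rim - 4mm -0.0002764357904319441 centre [ 0.673  -0.0895] handle [ 0.6723 -0.0895] -164.62090853227102 notch None
tilt [0.0368 0.0188] flange z - rim - 4mm -0.0008466322638197819 centre [ 0.6716 -0.092 ] handle [ 0.6684 -0.0946] -168.14888169149424 notch 48.676628153042664
```

View pics/s9.png

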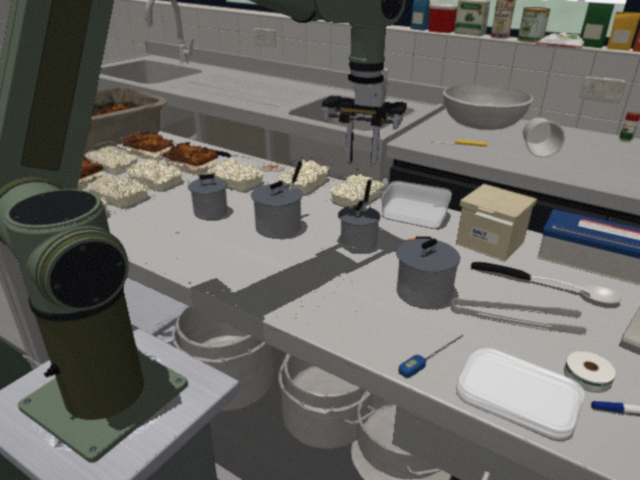

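All four lids sit level on their pots, at (209,190), (277,195), (359,222) and (428,255). The tongs and thermometer are where they were, and the gripper is clear.

```bash
python3 -c "
from workcell import *
print(close_job())"
```

```text
the job is handed in; nothing more can be done
None
```

All four lids are on their own pots and the job is handed in at about 35 s: wrist-camera checks showed each lid level and fully down, with both notches over their ladles, and the tongs and thermometer look untouched.

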